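# Find the sound cushion block for the balance base

## Task

Three look-alike rubber cushion blocks lie among odds and ends in the red crate; two are perished and sink right down under a light push, one is sound and pushes back firmly. Press on top of them to find the sound one (take no block that you have not felt push back), lift it out and set it down, not dropped, flat and square on the middle of the bare black patch of the grey balance base plate, and let go. Leave the perished blocks and everything else in the crate, and leave the bottles and the beaker alone.

Things in the scene. Friction and masses are not known exactly. Their poses are not given: they have to be found in the camera images.
- block_k (a point): centre (22 mm above its underside) of one of three look-alike cushion blocks lying flat in the crate: rubber between steel plates, 90 mm long (its x axis), 42 mm wide (y), 44 mm tall (z), 0.28 kg. Lower 33 mm firm to grip; only the top plate yields, straight down, up to 10 mm to a hard stop, and springs back: sound block about 3 N per mm, the two perished ones 0.26 N per mm (at the stop under 3.5 N). Places are mixed at each start
- block_m (a point): centre (22 mm above its underside) of one of three look-alike cushion blocks lying flat in the crate: rubber between steel plates, 90 mm long (its x axis), 42 mm wide (y), 44 mm tall (z), 0.28 kg. Lower 33 mm firm to grip; only the top plate yields, straight down, up to 10 mm to a hard stop, and springs back: sound block about 3 N per mm, the two perished ones 0.26 N per mm (at the stop under 3.5 N). Places are mixed at each start
- block_r (a point): centre (22 mm above its underside) of one of three look-alike cushion blocks lying flat in the crate: rubber between steel plates, 90 mm long (its x axis), 42 mm wide (y), 44 mm tall (z), 0.28 kg. Lower 33 mm firm to grip; only the top plate yields, straight down, up to 10 mm to a hard stop, and springs back: sound block about 3 N per mm, the two perished ones 0.26 N per mm (at the stop under 3.5 N). Places are mixed at each start
- crate_in (a point): centre of the inner floor of the open red plastic crate, outside 270 mm (x) by 290 mm (y) by 55 mm tall, walls and floor 5 mm thick; the floor's upper side is 5 mm above the bench. It is fixed; yaw up to 0.12 rad. The bottles and the beaker stand behind it and the plate, beyond x = 0.76
- patch (a point): centre of the bare black patch (106 mm along x by 58 mm along y, flat) on the fixed grey steel balance base plate (250 x 240 x 8 mm), at the plate's top face, 8 mm above the bench. The other three corners, 140 mm away in x and y (towards +x, +y of this point), already carry fixed cushion blocks like those in the crate, lying along x
- bosshead_mid (a point): centre of the aluminium clamp boss lying in the crate, about 84 x 30 x 43 mm with its screw along x; clutter
- bar_mid (a point): centre of the square steel bar in the middle of the crate, 160 x 12 x 12 mm along x; clutter
- bung_mid (a point): centre of the cork bung standing in the crate, 25 mm across, 26 mm tall; clutter
Not all that is in view belongs to the job. Of the things shaped like the part that bears bung_mid, the cork one is meant.

How it is judged:
On the way, in this order (a step that is already met when the one before it is completed fails the run):
1. the sound block has been pressed down by more than 0.8 mm on its top while it lies in the crate (value of joint sound_top above 0.0008 m and height (world z) of sound_mid below 0.04 m), for 0.02 s.
2. the sound block is lifted clear of the crate (height (world z) of sound_mid above 0.09 m), for 0.1 s.
3. the sound block stands flat and square on the patch, still held by the fingers (set down, not dropped) (x of sound_mid in the frame of patch between -0.01 and 0.01 m and y of sound_mid in the frame of patch between -0.01 and 0.01 m and z of sound_mid in the frame of patch below 0.0255 m and angle between sound_mid's own z axis and vertical below 0.1 rad and angle between the x axis of sound_mid and the x axis of patch, either way round below 0.14 rad and contact force between the fingers and sound above 0.5 N), for 0.05 s.
At the end, for the whole second after the job is handed in: The sound block rests flat on the patch, still and released: centre within 10 mm of the patch's along each of its axes, long side within 0.14 rad (either way round), tilt under 0.1 rad. Perished blocks, clamp boss, bar and bung remain in the crate, centres below 60 mm (x of sound_mid in the frame of patch between -0.01 and 0.01 m and y of sound_mid in the frame of patch between -0.01 and 0.01 m and z of sound_mid in the frame of patch below 0.0255 m and angle between sound_mid's own z axis and vertical below 0.1 rad and angle between the x axis of sound_mid and the x axis of patch, either way round below 0.14 rad and linear speed of sound below 0.01 m/s and x of perished_one_mid in the frame of crate_in between -0.13 and 0.13 m and y of perished_one_mid in the frame of crate_in between -0.14 and 0.14 m and height (world z) of each of perished_one_mid, perished_two_mid, bosshead_mid, bar_mid, bung_mid below 0.06 m and x of perished_two_mid in the frame of crate_in between -0.13 and 0.13 m and y of perished_two_mid in the frame of crate_in between -0.14 and 0.14 m and x of bosshead_mid in the frame of crate_in between -0.13 and 0.13 m and y of bosshead_mid in the frame of crate_in between -0.14 and 0.14 m and x of bar_mid in the frame of crate_in between -0.13 and 0.13 m and y of bar_mid in the frame of crate_in between -0.14 and 0.14 m and x of bung_mid in the frame of crate_in between -0.13 and 0.13 m and y of bung_mid in the frame of crate_in between -0.14 and 0.14 m); the robot touches nothing.
It fails at once if a perished block is taken out of the crate (height (world z) of any of perished_one_mid, perished_two_mid above 0.085 m).
It fails at once if a bottle or the beaker on the bench is moved more than 30 mm (distance of any of wash_bottle_mid, amber_bottle_mid, white_bottle_mid, beaker_mid from where it was at the start of the episode above 0.03 m).
It also fails if it takes over 58 s, if anything falls off the work surface, if the arm or the gripper's body presses on something with over 40 N, if the wrist force passes 120 N, or if a joint passes its speed limit or range.

## Robot

A 6-joint arm with a two-finger parallel gripper is mounted at the origin on the work surface. World frame = base frame: x ahead of the robot, y to its left, z up, the work surface at z = 0. Lengths are in m, angles in rad, forces in N, time in s.
With the tool pointing down it reaches from about 0.375 to 0.9 m from the base axis. Payload 3.1 kg.
Tool frame: the origin (TCP) lies between the finger pads; the fingertips stand 22 mm ahead of it and the grasp point (between the pads) lies 3 mm ahead of it; z points along the fingers, y is the line along which they close (so a half turn about z gives the same grasp; the last joint's range is limited). The gripper opens to 87 mm and grips with 3 to 60 N. Pads are 19 mm wide; open, the fingers measure 117 mm over their backs; the gripper's body (75 mm by 190 mm) begins 51 mm behind the grasp point.
Start: joints at [1.103, 0.527, 1.433, -0, 1.181, -0.178], TCP at [0.178, 0.599, 0.245] pointing down, gripper open.
Joint ranges: [-3.08, 3.08], [-0.75, 2.2], [0.22, 2.44], [-1.43, 4.57], [0, 2.65], [-2.85, 2.85]. Speed limits (rad/s): [2.79, 2.79, 3.14, 3.14, 3.14, 3.14].

## Interface

Orientations are given as a unit quaternion [x, y, z, w].
In Python, from rig import robot gives the robot as it stands.
- The arm moves only by the tool move_arm, never from a script. Its argument "series" is text: rows parted by semicolons, each of 6 numbers parted by spaces: the shift along the tool's x, y, z in mm, then the turn, a rotation vector about the tool's x, y, z in degrees. In form: dx dy dz ax ay az; .... A call has 1 to 8 rows; each row is the pose to reach, as a shift and turn from the pose commanded when the call began, along the tool's axes at that moment; what a row does not reach only later rows make up. A row lasts 1/12 s, in which the tool goes at most 41.7 mm and 7.16 degrees, less where a joint would pass 70% of its speed; a pose out of reach is approached as far as the arm can. A call with a gripper value outside its range is refused whole. "jaw" is the opening, from 0 (shut) to 1 (fully open), set as the call begins (left out, the last holds). The fingers move at their own pace and stop on an object; "newtons" is the grip in N (left out, the last holds). Time passes only in rows, so rows that repeat a pose let the fingers close. It gives the time, the measured TCP pose, the force, the opening and the grip force at its end, in the units of the state.
- robot.get_obs(): the state, without advancing time (a new reading comes with each control period).
- robot.camera(name): name is "scene" or "top" or "wrist"; returns a dict with "img" (400x640x3 uint8, red, green, blue), "mtx" (3x3 intrinsics, pixels), "world_to_cam" (4x4, takes a point from world to camera coordinates). Camera axes: x right, y down, z forward; pixel columns grow to the right and rows downward; lengths in m; the calibration is good to about 2 mm. A picture is of the moment at which its call begins. There is no depth.
- robot.hand_in(): hands the job in; it is judged then, once.
Trained networks look in a picture, given as the dict that the camera call returned (one of the last four; its "shot" number tells which), for a name from the list of things; names that differ only in an ending like _2 or _b are one class to them, and where a whole thing is asked for, a point or a joint stands for the part that bears it (a point fixed in the world has none). Each returns a list of dicts, best first, with "p" (0 to 1); they miss things now and then, are a little off and sometimes report something else, mostly with a low value. They report only what shows in the picture. A call takes as long as a camera call. They do not tell look-alikes from the thing itself.
- robot.search_frame(picture, thing): "xyz" ([x, y, z] in m, in world coordinates, good to about 4 mm: the middle of the surface that is visible of it).
- robot.tip_of(picture, thing): "xyz" ([x, y, z] in m, in world coordinates, good to about 4 mm: a listed point, or the origin of a listed thing).
The state is a dict: "time": time; "q": joint angles; "joint_velocities": joint speeds; "joint_torque": joint torques, N m; "position": TCP position; "tool_rot": TCP orientation; "ft_force": force on the tool from outside, world axes, zero at the start; "moment": the same for the moment, N m; "grip_width": finger opening in m; "grip_force": force on a finger pad.
Only numpy, scipy, OpenCV 4.12 (cv2) and the standard library are available. Lean on these libraries where they do the work, as an engineer would, in place of code of your own. Each camera call takes 0.05 s, during which the arm holds its last target. There are 200 camera calls.

## Working session

There is one attempt and no reset: what is moved stays moved. The work goes in short steps, Python scripts to look and compute and a tool call to move; the robot and the scene stay as the last step left them, time stands still between calls to the robot, and variables do not carry over. Pictures are saved under pics/ and viewed, at most 10 in all, crops included, and the job is handed in when it is done.

Besides the shell and the picture viewer there is one more tool, called as a command line: name --argument value ..., lists and objects as JSON in quotes. move_arm: Moves the arm, as the interface text tells. Its arguments: {"type":"object","properties":{"series":{"type":"string"},"jaw":{"type":"number"},"newtons":{"type":"number"}},"required":["series"]}

```bash
mkdir -p pics
python3 - <<'E'
from rig import robot
import cv2,numpy as np
for n in ["top","scene"]:
    c=robot.camera(n); cv2.imwrite(f"pics/{n}0.png",c["img"][:,:,::-1])
    for t in ["block_k","crate_in","patch","bosshead_mid","bar_mid","bung_mid"]:
        print(n,t,[(np.round(d["xyz"],3).tolist(),round(d["p"],2)) for d in robot.tip_of(c,t)][:6])
o=robot.get_obs();print(o["time"],o["position"],o["tool_rot"],o["ft_force"])
E
```

```text
top block_k [([0.5, 0.134, 0.027], 0.92), ([0.632, 0.127, 0.024], 0.7), ([0.516, 0.261, 0.024], 0.68)]
top crate_in [([0.567, 0.193, 0.007], 0.92)]
top patch [([0.504, -0.262, 0.009], 0.92)]
top bosshead_mid [([0.627, 0.255, 0.018], 0.61)]
top bar_mid [([0.564, 0.194, 0.01], 0.71)]
top bung_mid [([0.574, 0.316, 0.019], 0.53), ([0.511, 0.399, 0.012], 0.53)]
scene block_k [([0.512, 0.266, 0.025], 0.83), ([0.63, 0.121, 0.028], 0.78), ([0.497, 0.133, 0.025], 0.58)]
scene crate_in [([0.569, 0.201, 0.006], 0.64)]
scene patch [([0.503, -0.26, 0.007], 0.88)]
scene bosshead_mid [([0.63, 0.259, 0.023], 0.64)]
scene bar_mid [([0.567, 0.195, 0.012], 0.67)]
scene bung_mid [([0.514, 0.402, 0.014], 0.6), ([0.571, 0.312, 0.018], 0.54)]
0.7 [0.17797521 0.59910649 0.24457713] [1.43896486e-01 9.89592745e-01 1.88002216e-05 2.58888155e-05] [ 0.61930246  0.19725945 -0.65815573]
```

View pics/top0.png

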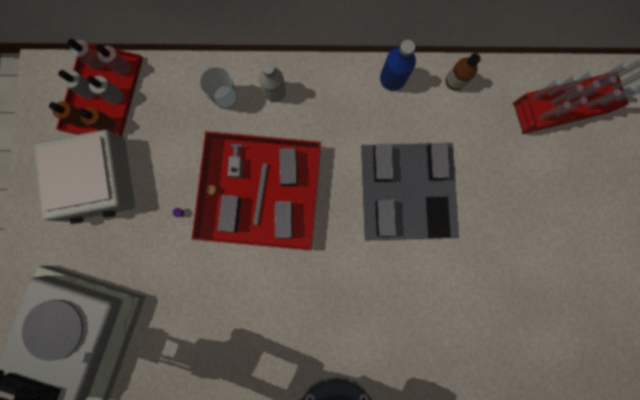

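View pics/scene0.png

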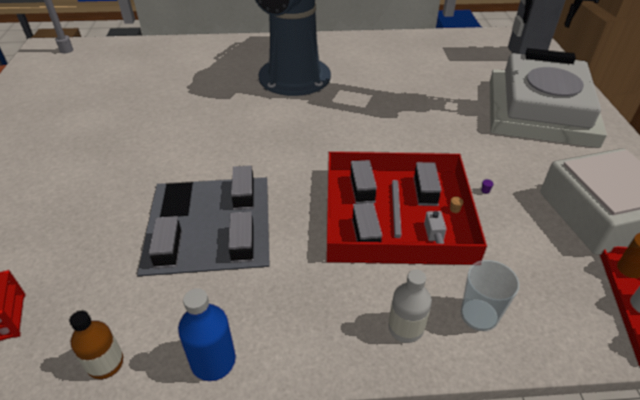

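Top view: crate at about (257,190), with the blocks at (228,213), (283,219) and (288,166), the bar at (261,193), the boss at (235,160) and the bung at (211,189). The black patch is at (438,217). The scene view agrees. Next I'll measure outlines for yaw.

```bash
cat > h.py <<'E'
from rig import robot
import cv2,numpy as np
from scipy.spatial.transform import Rotation as R
def unproj(c,uv,z):
    T=c["world_to_cam"];r=T[:3,:3].T;o=-r@T[:3,3]
    d=(np.linalg.inv(c["mtx"])@np.c_[np.atleast_2d(uv),np.ones(len(np.atleast_2d(uv)))].T).T@r.T
    return (o+d*((z-o[2])/d[:,2])[:,None])
def rects(c,m,z,amin=100,amax=3000):
    n,l,s,ce=cv2.connectedComponentsWithStats(m.astype(np.uint8))
    for i in range(1,n):
        if amin<s[i,4]<amax:
            ys,xs=np.where(l==i);p=unproj(c,np.c_[xs,ys],z)[:,:2]*1000
            (cx,cy),(w,h),a=cv2.minAreaRect(p.astype(np.float32))
            if w<h:a+=90
            print(np.round(ce[i]),"xy",round(cx,1),round(cy,1),"size",round(max(w,h)),round(min(w,h)),"yaw",round((a+90)%180-90,1))
def to(x,y,z,yaw):  # tool y along world y turned by yaw deg; prints shift (tool mm) and az
    o=robot.get_obs();r=R.from_quat(o["tool_rot"])
    d=r.inv().apply(np.array([x,y,z])-np.array(o["position"])*1000)
    ty=r.apply([0,1,0]);cur=np.degrees(np.arctan2(-ty[0],ty[1]))
    e=(yaw-cur+90)%180-90
    print("shift",np.round(d,1),"az",round(-e,1),"cur yaw",round(cur,1),"t",o["time"])
E
python3 - <<'E'
from h import *
c=robot.camera("top");i=c["img"].astype(int);s=i.max(2)-i.min(2);v=i.mean(2)
sub=np.zeros(v.shape,bool);sub[130:250,190:325]=1
rects(c,(s<45)&(v>75)&sub,.049)
print('plate blocks');sub[:]=0;sub[135:245,355:465]=1
rects(c,(s<45)&(v>95)&sub,.052)
print('patch');rects(c,(v<35)&sub,.008)
print(v[213,228],v[219,283],v[190,410],v[217,438],i[213,228])
to(513,263,200,0)
E
```

```text
[234. 176.] xy 570.2 200.2 size 335 296 yaw -89.7
[233. 163.] xy 641.5 258.0 size 76 27 yaw 1.5
[287. 166.] xy 628.5 125.2 size 83 35 yaw 0.8
[259. 194.] xy 558.5 192.2 size 148 7 yaw -7.9
[227. 213.] xy 510.4 270.4 size 84 37 yaw -4.8
[282. 219.] xy 496.9 135.9 size 86 34 yaw 0.7
plate blocks
[411. 184.] xy 571.4 -179.6 size 276 271 yaw -89.8
patch
[431. 165.] xy 640.7 -245.1 size 98 37 yaw 22.8
[438. 217.] xy 505.7 -259.5 size 102 56 yaw 1.9
81.66666666666667 84.66666666666667 60.333333333333336 18.666666666666668 [84 80 81]
shift [-416.9 -226.7   44.6] az -16.5 cur yaw -16.5 t 0.75
```

move_arm --series "-36 -20 0 0 0 -2; -72 -39 0 0 0 -4; -108 -58 0 0 0 -6; -144 -78 0 0 0 -8; -180 -97 0 0 0 -10; -216 -117 0 0 0 -12; -252 -136 20 0 0 -14; -288 -155 40 0 0 -16" --jaw 0

```text
time: 1.42
position: [0.4073, 0.3722, 0.2089]
tool_rot: [0.004, 1.0, 0.001, 0.002]
ft_force: [-0.7, 0.5, -1.0]
grip_width: 0.0415
grip_force: 0.0
```

```bash
python3 -c "
from h import *
to(511,268,85,0)"
```

```text
shift [-104.  -103.7  124. ] az -0.5 cur yaw -0.5 t 1.4167
```

move_arm --series "-26 -25 20 0 0 0; -52 -50 40 0 0 0; -78 -75 70 0 0 0; -101 -100 95 0 0 0; -101 -100 120 0 0 0; -101 -100 120 0 0 0; -101 -100 120 0 0 0"

```text
time: 2.0
position: [0.5041, 0.2715, 0.0866]
tool_rot: [0.005, 1.0, -0.001, -0.002]
ft_force: [-0.3, -0.3, 0.1]
grip_width: 0.0017
grip_force: 0.0
```

Run:
```python
from h import *
c=robot.camera("wrist");cv2.imwrite("pics/w1.png",c["img"][:,:,::-1])
T=c["world_to_cam"];print(-T[:3,:3].T@T[:3,3])
for t in ["block_k"]: print([(np.round(d["xyz"],3).tolist(),round(d["p"],2)) for d in robot.tip_of(c,t)])
to(511,268,71,0);print(robot.get_obs()["ft_force"],robot.get_obs()["grip_width"])
```

```text
[0.43281701 0.27249752 0.22796961]
[([0.513, 0.268, 0.025], 0.59), ([0.499, 0.132, 0.029], 0.56)]
shift [-5.9 -5.1 18. ] az -0.5 cur yaw -0.5 t 2.1
[-0.01774919 -0.33928469  0.2817777 ] 0.0008090224796667754
```

View pics/w1.png

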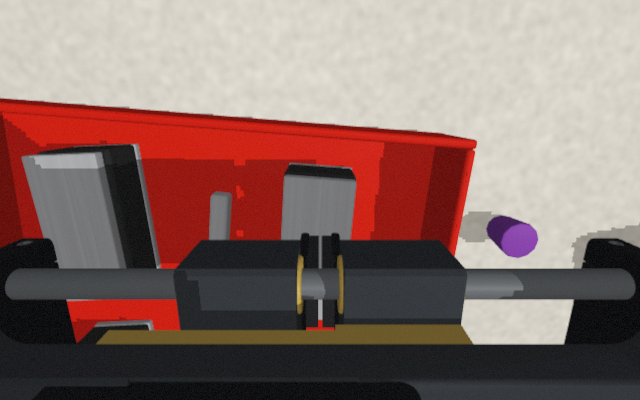

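The shut fingers are over the first block (320,230), so I press.

move_arm --series "-5 -3 8 0 0 0; -5 -3 12 0 0 0; -5 -3 15 0 0 0; -5 -3 18 0 0 0; -5 -3 20 0 0 0; -5 -3 20 0 0 0; -5 -3 20 0 0 0"

```text
time: 2.68
position: [0.5102, 0.2695, 0.068]
tool_rot: [0.005, 1.0, 0.0, 0.0]
ft_force: [-0.5, 1.1, 1.4]
grip_width: 0.0003
grip_force: 0.7
```

move_arm --series "0 0 3 0 0 0; 0 0 5 0 0 0; 0 0 5 0 0 0; 0 0 5 0 0 0"

```text
time: 3.02
position: [0.5103, 0.2693, 0.0628]
tool_rot: [0.005, 1.0, 0.0, 0.0]
ft_force: [0.9, 2.4, 2.7]
grip_width: 0.0006
grip_force: 1.4
```

Eight mm down for 2.7 N, so this one is perished. On to the second block.

move_arm --series "0 0 -35 0 0 0; 4 -30 -35 0 0 0; 7 -65 -35 0 0 0; 10 -100 -35 0 0 0; 12 -134 -30 0 0 0; 12 -134 -17 0 0 0; 12 -134 -10 0 0 0; 12 -134 -10 0 0 0"

```text
time: 3.68
position: [0.496, 0.1346, 0.0715]
tool_rot: [0.005, 1.0, -0.0, -0.002]
ft_force: [-0.5, 0.2, -0.0]
grip_width: 0.0002
grip_force: 0.2
```

move_arm --series "0 0 3 0 0 0; 0 0 5 0 0 0; 0 0 5 0 0 0; 0 0 5 0 0 0"

```text
time: 4.02
position: [0.497, 0.136, 0.068]
tool_rot: [0.004, 1.0, -0.0, 0.0]
ft_force: [-0.1, -1.1, 0.7]
grip_width: 0.0006
grip_force: 0.7
```

Also perished; I'll feel the third.

move_arm --series "0 0 -32 0 0 0; -30 -3 -32 0 0 0; -65 -5 -32 0 0 0; -100 -8 -32 0 0 0; -132 -10 -28 0 0 0; -132 -10 -14 0 0 0; -132 -10 -5 0 0 0; -132 -10 -5 0 0 0"

```text
time: 4.68
position: [0.6276, 0.1244, 0.071]
tool_rot: [0.004, 1.0, 0.0, -0.001]
ft_force: [1.1, -0.1, 1.7]
grip_width: 0.0004
grip_force: 1.0
```

move_arm --series "0 0 2 0 0 0; 0 0 4 0 0 0; 0 0 5 0 0 0; 0 0 5 0 0 0"

```text
time: 5.02
position: [0.6276, 0.1244, 0.0691]
tool_rot: [0.005, 1.0, 0.0, -0.001]
ft_force: [-2.7, -0.5, 6.4]
grip_width: 0.0006
grip_force: 3.7
```

6.4 N at 2 mm, so this is the sound one. I'll back up, open, and take a closer look.

move_arm --series "0 0 -30 0 0 0; 0 0 -60 0 0 0; 0 0 -60 0 0 0; 0 0 -60 0 0 0; 0 0 -60 0 0 0" --jaw 0.85

```text
time: 5.43
position: [0.6276, 0.1242, 0.1278]
tool_rot: [0.005, 1.0, 0.0, -0.001]
ft_force: [0.8, 0.6, -0.4]
grip_width: 0.0262
grip_force: 0.0
```

Run:
```python
from h import *
c=robot.camera("wrist");cv2.imwrite("pics/w2.png",c["img"][:,:,::-1])
print([(np.round(d["xyz"],3).tolist(),round(d["p"],2)) for d in robot.tip_of(c,"block_k")])
g=[[x,y] for y in range(0,400,100) for x in range(0,640,160)]
for q in g: print(q,np.round(unproj(c,[q],.049)[0,:2],3),end=' ')
o=robot.get_obs();print(o["position"],o["grip_width"]);to(628,125,31,0)
```

```text
[([0.514, 0.265, 0.03], 0.94), ([0.497, 0.131, 0.028], 0.75), ([0.634, 0.125, 0.028], 0.59)]
[0, 0] [ 0.493 -0.062] [160, 0] [0.494 0.032] [320, 0] [0.494 0.126] [480, 0] [0.495 0.22 ] [0, 100] [ 0.549 -0.077] [160, 100] [0.55  0.024] [320, 100] [0.551 0.125] [480, 100] [0.552 0.226] [0, 200] [ 0.614 -0.094] [160, 200] [0.615 0.015] [320, 200] [0.616 0.125] [480, 200] [0.617 0.234] [0, 300] [ 0.691 -0.115] [160, 300] [0.692 0.005] [320, 300] [0.693 0.124] [480, 300] [0.695 0.243] [0.62721864 0.12408639 0.1266069 ] 0.033686502220407026
shift [-1.1  0.9 95.6] az -0.5 cur yaw -0.5 t 5.5333
```

View pics/w2.png

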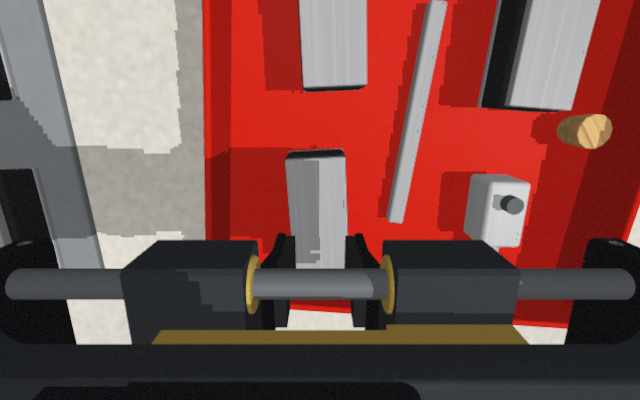

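The sound block's near end is at (316,158), which puts its centre at about (0.631, 0.1235) with yaw near zero. The bar end at (395,220) clears the finger if the jaw is at 0.7.

move_arm --series "-3 -1 0 0 0 0; -3 -1 0 0 0 0; -3 -1 0 0 0 0; -3 -1 30 0 0 0; -3 -1 55 0 0 0; -3 -1 75 0 0 0; -3 -1 88 0 0 0; -3 -1 93 0 0 0" --jaw 0.7

```text
time: 6.2
position: [0.6302, 0.1228, 0.0322]
tool_rot: [0.005, 1.0, -0.0, -0.002]
ft_force: [0.7, 0.2, -0.5]
grip_width: 0.0608
grip_force: 0.0
```

move_arm --series "0 0 1 0 0 0; 0 0 1 0 0 0; 0 0 1 0 0 0; 0 0 1 0 0 0; 0 0 1 0 0 0; 0 0 1 0 0 0" --jaw 0.3 --newtons 25

```text
time: 6.7
position: [0.6328, 0.123, 0.0351]
tool_rot: [0.005, 1.0, 0.0, 0.001]
ft_force: [-0.0, 0.2, 3.9]
grip_width: 0.0422
grip_force: 24.5
```

move_arm --series "0 0 -15 0 0 0; 0 0 -40 0 0 0; 0 0 -75 0 0 0; 0 0 -110 0 0 0; 0 0 -145 0 0 0; 0 0 -145 0 0 0; 0 0 -145 0 0 0"

```text
time: 7.28
position: [0.6329, 0.123, 0.1813]
tool_rot: [0.005, 1.0, 0.0, 0.003]
ft_force: [0.5, 0.3, -2.9]
grip_width: 0.0419
grip_force: 24.6
```

Run:
```python
from h import *
c=robot.camera("scene")
print([(np.round(d["xyz"],3).tolist(),round(d["p"],2)) for d in robot.tip_of(c,"block_k")])
cv2.imwrite("pics/s3.png",cv2.resize(c["img"][60:300,200:560,::-1],None,fx=2,fy=2))
c=robot.camera("wrist");cv2.imwrite("pics/w3.png",c["img"][:,:,::-1])
print([(np.round(d["xyz"],3).tolist(),round(d["p"],2)) for d in robot.tip_of(c,"block_k")])
o=robot.get_obs();print(o["position"],o["grip_width"],o["ft_force"])
print(np.round(unproj(c,[[320,140],[320,180],[320,220]],o["position"][2]+.02),3))
to(504,-260,100,1)
```

```text
[([0.635, 0.122, 0.176], 0.93), ([0.511, 0.265, 0.026], 0.73), ([0.496, 0.132, 0.027], 0.71)]
[([0.497, 0.13, 0.026], 0.88), ([0.63, 0.126, 0.164], 0.74), ([0.51, 0.265, 0.025], 0.55)]
[0.62995325 0.12288776 0.17640111] 0.042053649371343864 [ 0.73276417 -0.22081536 -2.05749419]
[[0.57  0.124 0.196]
 [0.584 0.124 0.196]
 [0.6   0.123 0.196]]
shift [ 121.9 -384.1   77.1] az -1.5 cur yaw -0.5 t 7.4833
```

View pics/w3.png

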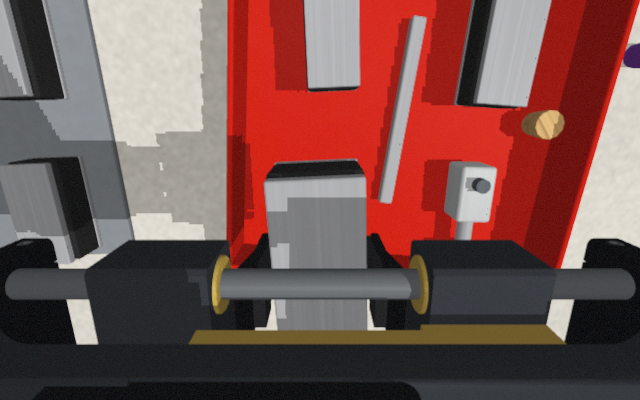

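View pics/s3.png

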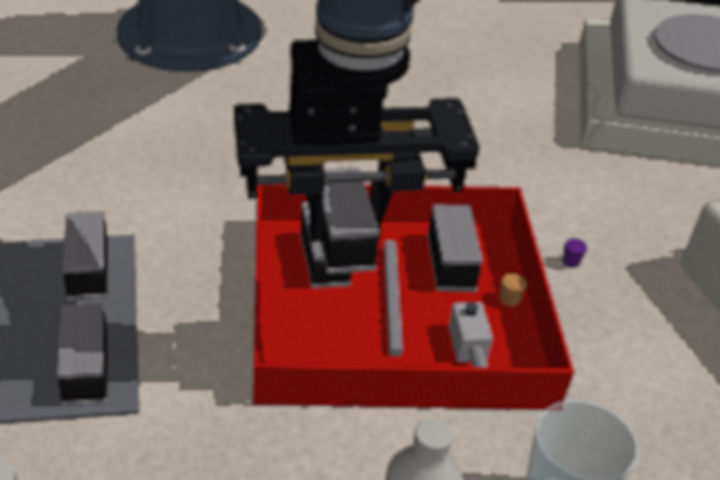

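The block is held level, with its top edge at (315,181) and so centred on the TCP. Everything else is undisturbed. Carrying it to the patch.

move_arm --series "10 -30 0 0 0 0; 22 -68 0 0 0 0; 34 -106 0 0 0 0; 46 -144 0 0 0 0; 58 -182 0 0 0 0; 70 -220 0 0 0 0; 82 -258 0 0 0 0; 94 -296 0 0 0 0"

```text
time: 8.15
position: [0.5331, -0.1733, 0.177]
tool_rot: [0.005, 1.0, 0.001, -0.002]
ft_force: [0.6, -0.0, -3.1]
grip_width: 0.0425
grip_force: 24.6
```

move_arm --series "10 -32 0 0 0 0; 20 -60 0 0 0 0; 29 -80 0 0 0 -1; 30 -86 10 0 0 -1.5; 30 -86 20 0 0 -1.5; 30 -86 20 0 0 -1.5; 30 -86 20 0 0 -1.5; 30 -86 20 0 0 -1.5"

```text
time: 8.82
position: [0.5042, -0.2561, 0.158]
tool_rot: [-0.009, 1.0, 0.001, -0.001]
ft_force: [-0.1, -0.7, -2.8]
grip_width: 0.0419
grip_force: 24.6
```

Run:
```python
from h import *
c=robot.camera("wrist");cv2.imwrite("pics/w4.png",c["img"][:,:,::-1])
print([(np.round(d["xyz"],3).tolist(),round(d["p"],2)) for d in robot.tip_of(c,"patch")])
print([(np.round(d["xyz"],3).tolist(),round(d["p"],2)) for d in robot.tip_of(c,"block_k")])
v=c["img"].mean(2);rects(c,v<35,.008,300,90000)
o=robot.get_obs();print(o["position"],o["grip_width"],o["ft_force"])
to(504.5,-260.5,35,1)
```

```text
[]
[([0.5, -0.255, 0.149], 0.76)]
[457. 247.] xy 549.8 -140.4 size 177 152 yaw -59.6
[313. 169.] xy 483.8 -261.6 size 83 11 yaw -86.2
[259. 255.] xy 563.1 -317.2 size 34 30 yaw 1.0
[379. 254.] xy 561.0 -193.8 size 35 33 yaw 3.2
[302. 351.] xy 643.1 -252.9 size 679 186 yaw -89.0
[162. 255.] xy 569.7 -409.7 size 134 30 yaw -89.0
[234. 316.] xy 631.6 -339.9 size 48 35 yaw -89.0
[ 0.50474048 -0.25687418  0.15907246] 0.04214548782218184 [ 0.2396454   0.21223947 -2.6832736 ]
shift [  0.4  -3.6 124.1] az 0.1 cur yaw 1.1 t 8.9667
```

View pics/w4.png

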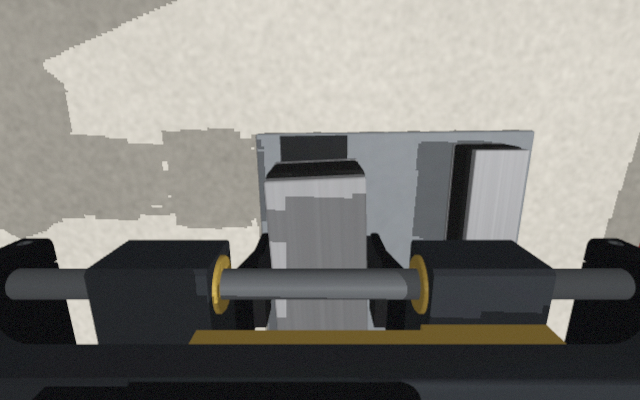

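The plate's near edge runs from (257,133) to (533,131). The patch's near edge is at row 136, columns 281–347, partly hidden by the held block.

Run:
```python
from h import *
c=robot.camera("wrist")
v=c["img"].mean(2)
for r in (139,143,148,153):
    k=np.where(v[r,262:420]<75)[0]+262;p=unproj(c,[[k[0],r],[k[-1],r]],.008);print(r,k[0],k[-1],np.round(p[:,:2],4).tolist())
print("v col", [int(v[r,310]) for r in range(128,165)])
E0=unproj(c,[[281,136],[347,136],[257,133],[533,131]],.008);print(np.round(E0[:,:2],4).tolist())
d=E0[3]-E0[2];print("plate yaw",np.degrees(np.arctan2(-d[0],d[1])))
print("block top edge",np.round(unproj(c,[[266,181],[365,180]],robot.get_obs()["position"][2]+.015)[:,:2],4).tolist())
```

```text
139 282 347 [[0.4592, -0.2904], [0.4582, -0.2342]]
143 282 347 [[0.4627, -0.2904], [0.4617, -0.234]]
148 282 347 [[0.467, -0.2905], [0.466, -0.2339]]
153 283 347 [[0.4713, -0.2896], [0.4703, -0.2337]]
v col [208, 206, 206, 180, 142, 138, 112, 58, 46, 47, 47, 43, 42, 47, 45, 44, 45, 46, 44, 44, 47, 46, 46, 47, 47, 46, 45, 44, 45, 47, 45, 40, 79, 92, 64, 21, 25]
[[0.4567, -0.2912], [0.4557, -0.2343], [0.4545, -0.3118], [0.4486, -0.0747]]
plate yaw 1.4362369879341335
block top edge [[0.4603, -0.2784], [0.4592, -0.2403]]
```

move_arm --series "-1 -3 20 0 0 0; -1 -3 45 0 0 0; -1 -3 70 0 0 0; -1 -3 90 0 0 0; -1 -3 105 0 0 0; -1 -3 113 0 0 0; -1 -3 113 0 0 0; -1 -3 113 0 0 0"

```text
time: 9.68
position: [0.5056, -0.2609, 0.0461]
tool_rot: [-0.008, 1.0, -0.0, 0.0]
ft_force: [0.4, -0.5, -2.5]
grip_width: 0.042
grip_force: 24.6
```

move_arm --series "0 0 2 0 0 0; 0 0 4 0 0 0; 0 0 6 0 0 0; 0 0 6 0 0 0; 0 0 6 0 0 0; 0 0 6 0 0 0"

```text
time: 10.18
position: [0.5053, -0.2609, 0.04]
tool_rot: [-0.008, 1.0, -0.0, 0.0]
ft_force: [0.4, -1.1, -1.7]
grip_width: 0.0422
grip_force: 24.6
```

move_arm --series "0 0 1 0 0 0; 0 0 2 0 0 0; 0 0 3 0 0 0; 0 0 3 0 0 0; 0 0 3 0 0 0"

```text
time: 10.6
position: [0.5053, -0.2609, 0.0381]
tool_rot: [-0.008, 1.0, -0.0, 0.0]
ft_force: [-2.0, 0.4, 7.1]
grip_width: 0.0423
grip_force: 24.6
```

Seated: +7 N. Releasing, then checking.

move_arm --series "0 0 -1 0 0 0; 0 0 -1 0 0 0; 0 0 -1 0 0 0; 0 0 -1 0 0 0; 0 0 -1 0 0 0; 0 0 -1 0 0 0" --jaw 0.7

```text
time: 11.1
position: [0.5052, -0.2608, 0.0376]
tool_rot: [-0.008, 1.0, 0.0, -0.0]
ft_force: [0.8, -0.0, 0.5]
grip_width: 0.0605
grip_force: 0.0
```

move_arm --series "0 0 -20 0 0 0; 0 0 -55 0 0 0; 0 0 -90 0 0 0; 0 0 -125 0 0 0; 30 0 -150 0 0 0; 65 0 -150 0 0 0; 100 0 -150 0 0 0; 130 0 -150 0 0 0"

```text
time: 11.77
position: [0.3735, -0.2624, 0.1884]
tool_rot: [-0.009, 1.0, -0.0, 0.0]
ft_force: [-0.7, -1.4, 1.2]
grip_width: 0.0606
grip_force: 0.0
```

Run:
```python
from h import *
c=robot.camera("top");i=c["img"]
cv2.imwrite("pics/t5.png",cv2.resize(i[120:260,180:480,::-1],None,fx=2.6,fy=2.6))
for n in("top","scene"):
    if n=="scene": c=robot.camera(n)
    print([(np.round(d["xyz"],3).tolist(),round(d["p"],2)) for d in robot.tip_of(c,"block_k")])
o=robot.get_obs();print(o["time"],o["position"],o["grip_width"],o["ft_force"])
```

```text
[([0.5, -0.256, 0.03], 0.9), ([0.5, 0.135, 0.028], 0.69), ([0.514, 0.262, 0.029], 0.6)]
[([0.495, 0.134, 0.027], 0.98), ([0.503, -0.262, 0.029], 0.81), ([0.511, 0.267, 0.026], 0.74), ([0.571, 0.314, 0.021], 0.69), ([0.568, 0.202, 0.005], 0.34)]
11.9667 [ 0.37504188 -0.26334561  0.18806032] 0.06084432133219317 [ 0.4337411  -0.38099832  1.00043105]
```

View pics/t5.png

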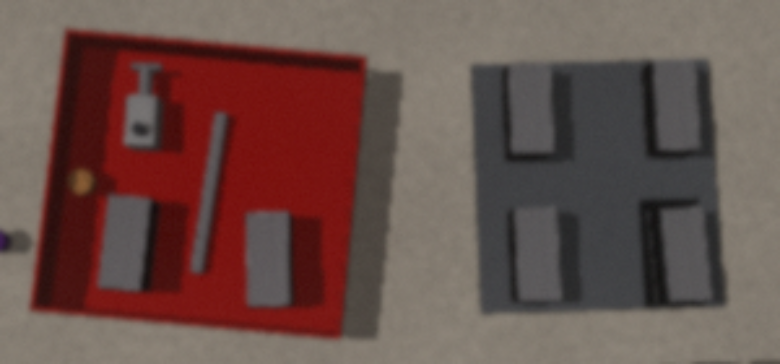

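The placed block at (686,253) lines up with the three fixed ones to about 3 mm and 2–3°. The perished blocks and the clutter are still in the crate.

```bash
python3 -c "
from rig import robot
print(robot.hand_in())"
```

```text
the job is handed in; nothing more can be done
None
```

I found the sound block by pressing (6.4 N at 2 mm), set it down on the black patch while still gripped, released it, and handed the job in. In the last picture it sits about 3 mm and 2–3° off, and the judge's result was not shown.

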